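Pack the electric shaver into its hard case

ROBOT

A 6-joint arm with a two-finger parallel gripper is mounted at the origin on the work surface. World frame = base frame: x ahead of the robot, y to its left, z up, the work surface at z = 0. Lengths are in m, angles in rad, forces in N, time in s.
With the tool pointing down it reaches from about 0.25 to 0.85 m from the base axis. Payload 12.5 kg.
Tool frame: the origin (TCP) lies midway between the tips of the shut fingers; the grasp point (between the pads) lies 19 mm behind it; z points along the fingers, y is the direction in which the jaws open and shut (so a half turn about z gives the same grasp; the last joint's range is limited). The gripper opens to 93 mm and grips with 3 to 60 N. Pads are 15 mm wide; open, the fingers measure 128 mm over their backs; the gripper's body (75 mm by 188 mm) begins 65 mm behind the grasp point.
Start: joints at [-1.314, 0.351, 1.652, -0, 1.139, -0.085], TCP at [0.184, -0.518, 0.194] pointing down, gripper open.
Joint ranges: [-2.75, 2.75], [-0.79, 2.1], [0.01, 2.65], [-1.57, 4.71], [0.07, 3.14], [-2.87, 2.87]. Speed limits (rad/s): [2.22, 2.22, 2.79, 3.14, 3.14, 3.14].

INTERFACE

Orientations are given as a unit quaternion [x, y, z, w].
In Python, from station import * gives the robot as it stands.
- The arm moves only by the shell command python3 -m creep 'ROWS'. ROWS is text: rows parted by semicolons, each of 7 numbers parted by spaces: the shift along the tool's x, y, z in cm, then the turn, a rotation vector about the tool's x, y, z in rad, then the finger opening in cm, from 0 to 9.3. In form: tx ty tz rx ry rz claw; .... A call has 1 to 8 rows; each row shifts and turns the commanded pose from where the row before left it, along the tool's axes as they then stand; what a row does not reach is not made up. A row lasts 1/12 s, in which the tool goes at most 41.7 mm and 7.16 degrees, less where a joint would pass 70% of its speed; a pose out of reach is approached as far as the arm can. A call with a gripper value outside its range is refused whole. The fingers move at their own pace and stop on an object; the grip force is fixed at half the most. Time passes only in rows, so rows that do not move let the fingers close. It gives the time, the measured TCP pose, the force and the opening at its end, in the units of the state.
- state(): the state, without advancing time (a new reading comes with each control period).
- get_image(name): name is "side" or "top" or "wrist"; returns a dict with "img" (480x640x3 uint8, red, green, blue), "z_map" (480x640 float32, m along the optical axis (not along the pixel's ray), 0 where there is no reading), "vertical_fov" (degrees; the focal length in pixels is half the picture's height over the tangent of half this angle, whatever the lens; pixels are square), "cx", "cy" (the principal point, pixels), "pose" (4x4, takes a point from camera to world coordinates). Camera axes: x right, y up, looking along -z (the intrinsics and any distortion apply to the point x, -y, -z); pixel columns grow to the right and rows downward; lengths in m; the calibration is good to about 2 mm. A picture is of the moment at which its call begins.
- finish_job(): hands the job in, once; it reports no verdict.
Trained networks look in a picture, given as the dict that the camera call returned (one of the last four; its "shot" number tells which), for a name from the list of things; names that differ only in an ending like _2 or _b are one class to them, and where a whole thing is asked for, a point or a joint stands for the part that bears it (a point fixed in the world has none). Each returns a list of dicts, best first, with "score" (0 to 1); they miss things now and then, are a little off and sometimes report something else, mostly with a low value. They report only what shows in the picture. A call takes as long as a camera call.
- search_frame(picture, query): "at" ([row, column] in pixels, amid what is visible of it).
- silhouettes(picture, query): "region" (480x640 bool, what is visible of it) and "at" ([row, column] in pixels, amid what is visible of it).
- place_of(picture, query): "at" ([row, column] in pixels: a listed point, or the origin of a listed thing).
The state is a dict: "time_s": time; "joint_pos": joint angles; "joint_vel": joint speeds; "joint_torque": joint torques, N m; "eef_pos": TCP position; "tcp_rot": TCP orientation; "contact_force": force on the tool from outside, world axes, zero at the start; "ft_torque": the same for the moment, N m; "width": finger opening in m.
Only numpy, scipy, OpenCV 4.12 (cv2) and the standard library are available. Lean on these libraries where they do the work, as an engineer would, in place of code of your own. Each camera call takes 0.05 s, during which the arm holds its last target. There are 200 camera calls.

TASK

Pack the electric shaver into the grey shaving kit. First take the shaver off the kit's lid and lay it on the ledge, and stand whichever of the cologne bottle, the cup and the spray can is just behind the case, in the way of the lid, upright on the ledge at a place where the lid cannot touch it. Then lift the lid right back until it rests on its stop, without letting it slam, and lay the shaver flat in its bed in the case, head in the wide end, leaving the lid open; set things down rather than drop them, and leave everything else where it is.

Things in the scene. Friction and masses are not known exactly. Their poses are not given: they have to be found in the camera images.
- kit: Grey hard shaving case, fixed to the ledge: 150 (x) x 215 (y) x 70 high shut (base 42, lid 28), walls 4. Origin: centre of underside, on the ledge; x from the tab side to the hinge side (away from the robot), y along the hinge, z up. Inside in front is the dark shaver bed; the strip at the hinge side (x 34 to 71) holds a trimmer head and brush, under 22 above the ledge.
- lid (a joint): Angle of the lid: 0 shut, 1.92 rad (110 degrees) resting on its stop. Free hinge, lid 0.22 kg: short of upright it falls shut, past upright it falls back on the stop. On its stop, as on the way, it reaches at most 80 mm behind the case's rear wall; its top edge is then 185 above the ledge, the tab's end 205.
- lid_tab (a point): Point in the black lifting tab, mid front edge of the lid: tab 40 wide along the hinge, 10 thick, standing 25 out of the front. This point: 16 out, half thickness, 49 above the ledge when shut, 166 from the hinge line (7 above it when shut); moves with the lid. Pinched across the 40 mm by the fingers' last 10 mm, the tab pivots between upright fingers all the way and the tips clear the lid.
- lid_hinge (a point): Middle of the lid's hinge line, on the top rear edge of the base, 42 above the ledge (kit x +75, y 0); the line runs along the kit's y. The lid turns about kit +y: its front edge goes up and away from the robot.
- kit_bed (a point): Where the shaver's origin belongs: on the bed's floor, 4 above the ledge (kit x -18, y +8). The bed lies along the kit's y: two ribs 8 high stand 54 apart beside the handle, from kit y -85 to +30; beyond +30 it is wide, for the head. Inner faces: front wall kit x -71, end walls y -103 and +103.
- shaver: Black electric shaver, chrome head, blue strip on its top; 0.2 kg; starts lying on the shut lid. 153 long, 36 high; handle 42 wide, x -75 to +37; head 56 wide, x +39 to +78. Origin: underside, about mid-length; x to the head, z up. Packed, its x is along the kit's +y. Grip across the handle near x -10; fingertips 11 or more above its underside clear the bed's ribs.
- shaver_head (a point): Centre of the shaver's chrome head (shaver x +56, z +18).
- bottle: Green glass cologne bottle with a chrome cap, loose, upright: 54 diameter up to 88 high, 128 high in all, 0.28 kg. Origin: centre of the underside.
- cup: Beige plastic cup, loose, upright, empty: 64 diameter at the rim, 51 at the foot, 95 high, wall 3, 0.09 kg. Origin: centre of the underside.
- can: Blue spray can with a white cap, loose, upright: 50 diameter up to 100 high, 138 high in all, 0.15 kg. Origin: centre of the underside.
- mug: White ceramic mug, bystander: 78 diameter, 92 high, its handle reaches 75 from the axis on its +y side. Origin: centre of the underside.
- tweezers: Chrome tweezers lying, bystander: 110 (x) x 12 x 10 high. Origin: centre of the underside.
- comb: Amber comb lying flat, bystander: 170 (x) x 32 x 5 high. Origin: centre of the underside.
- soap_dish: White soap dish with a bar of soap, bystander: 85 (x) x 120 (y) x 30 high. Origin: centre of the underside.
- dispenser: White soap pump dispenser, bystander: 70 diameter, 177 high; its spout reaches 40 out. Origin: centre of the underside.
- tissue_box: Wooden tissue box, bystander: 115 x 115 x 125 high. Origin: centre of the underside.

How it is judged:
By the outcome, as a careful person would: the job done as asked, in the order asked, and still so for the second after the job is handed in, with the robot touching nothing.
It also fails if it takes over 72 s, if anything falls off the work surface, if the arm or the gripper's body presses on something with over 40 N, if the wrist force passes 120 N, or if a joint passes its speed limit or range.

## Working session

There is one attempt and no reset: what is moved stays moved. The work goes in short steps, Python scripts to look and compute and a shell command to move; the robot and the scene stay as the last step left them, time stands still between calls to the robot, and variables do not carry over. Pictures are saved under pics/ and viewed, about 8 in all and at most 12, crops included, and the job is handed in when it is done.

```bash
mkdir -p pics
cat > h.py <<'E'
from station import *
import numpy as np, cv2
from scipy.spatial.transform import Rotation as R
def ray(p,rc):
    f=240/np.tan(np.radians(p["vertical_fov"])/2)
    d=np.array([(rc[1]-p["cx"])/f,-(rc[0]-p["cy"])/f,-1.]); return d
def at_z(p,rc,z):
    P=np.array(p["pose"]); d=P[:3,:3]@ray(p,rc); o=P[:3,3]; return o+d*(z-o[2])/d[2]
def cloud(p,mask):
    r,c=np.nonzero(mask&(p["z_map"]>0)); z=p["z_map"][r,c]
    f=240/np.tan(np.radians(p["vertical_fov"])/2)
    X=np.stack([(c-p["cx"])/f*z,-(r-p["cy"])/f*z,-z],1); P=np.array(p["pose"]); return X@P[:3,:3].T+P[:3,3]
def save(p,n): cv2.imwrite(f"pics/{n}.png",p["img"][:,:,::-1])
E
python3 - <<'E'
from h import *
np.set_printoptions(precision=3,suppress=True)
s=state(); print(s["time_s"],s["eef_pos"],s["tcp_rot"],s["width"])
for n in("top","side"):
    p=get_image(n); save(p,n+"0"); print(n,p["vertical_fov"],p["cx"],p["cy"],[k for k in p],np.array(p["pose"])[:3,3])
    for q in "kit shaver bottle cup can mug tweezers comb soap_dish dispenser tissue_box".split():
        r=silhouettes(p,q)
        if r:
            C=cloud(p,r[0]["region"]); t=C[C[:,2]>np.percentile(C[:,2],95)-.006]
            print(q,round(r[0]["score"],2),np.array(r[0]["at"]),"med",np.median(C,0),"lo",np.percentile(C,2,0),"hi",np.percentile(C,98,0),"topmed",np.median(t,0))
E
```

```text
0.0 [ 0.184 -0.518  0.193] [ 0.985  0.17  -0.    -0.001] 0.09328865886552008
top 54.70165870125443 324.7782769756686 235.39808496768552 ['img', 'z_map', 'vertical_fov', 'cx', 'cy', 'pose', 'shot'] [0.354 0.01  1.173]
kit 0.55 [258.2 346.4] med [ 0.516 -0.049  0.069] lo [ 0.439 -0.166  0.044] hi [0.598 0.042 0.073] topmed [ 0.522 -0.042  0.069]
shaver 0.97 [253.5 355.3] med [ 0.527 -0.069  0.104] lo [ 0.466 -0.117  0.08 ] hi [ 0.598 -0.026  0.109] topmed [ 0.535 -0.068  0.105]
bottle 0.71 [252.8 264.5] med [0.535 0.139 0.092] lo [0.517 0.117 0.001] hi [0.567 0.169 0.129] topmed [0.542 0.143 0.126]
cup 0.6 [310.1 435.3] med [ 0.392 -0.273  0.007] lo [ 0.348 -0.3   -0.003] hi [ 0.434 -0.243  0.013] topmed [ 0.397 -0.27   0.008]
can 0.75 [213.4 323.4] med [0.63  0.001 0.082] lo [ 0.619 -0.021  0.009] hi [0.667 0.024 0.136] topmed [0.628 0.001 0.134]
mug 0.57 [208.1 266.9] med [0.664 0.147 0.034] lo [ 0.617  0.106 -0.   ] hi [0.693 0.178 0.093] topmed [0.648 0.143 0.09 ]
tweezers 0.74 [306.8 430.2] med [ 0.403 -0.265  0.007] lo [ 0.35  -0.3    0.003] hi [ 0.432 -0.244  0.014] topmed [ 0.4
[... 1441 characters left out ...]
    0.138] topmed [ 0.641 -0.018  0.136]
tweezers 0.8 [367.1 259.4] med [ 0.394 -0.272  0.009] lo [ 0.345 -0.305 -0.001] hi [ 0.434 -0.244  0.014] topmed [ 0.396 -0.271  0.011]
comb 0.94 [216.1 243.3] med [0.356 0.173 0.005] lo [ 0.281  0.14  -0.001] hi [0.437 0.207 0.01 ] topmed [0.358 0.17  0.006]
soap_dish 0.7 [355.6 405.6] med [ 0.701 -0.287  0.021] lo [ 0.652 -0.344  0.002] hi [ 0.753 -0.218  0.033] topmed [ 0.703 -0.283  0.031]
dispenser 0.7 [431.1 344. ] med [ 0.545 -0.472  0.12 ] lo [ 0.517 -0.49   0.016] hi [ 0.58  -0.437  0.179] topmed [ 0.536 -0.453  0.177]
tissue_box 0.6 [122.7 277.6] med [0.453 0.454 0.102] lo [0.392 0.439 0.008] hi [0.513 0.555 0.13 ] topmed [0.453 0.499 0.127]
```

View pics/top0.png

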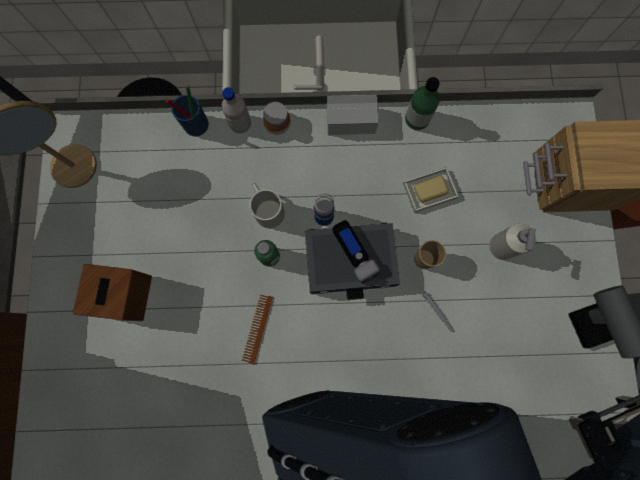

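Run:
```python
from h import *
np.set_printoptions(precision=3,suppress=True)
p=get_image("top")
for q,z in(("shaver",.07),("shaver_head",.088),("lid_tab",.049),("lid_hinge",.042),("can",0),("kit",0)):
    for r in place_of(p,q)[:2]: print(q,r["score"],at_z(p,r["at"],z))
for q,zl,zh in(("kit",.064,.074),("shaver",.09,.12),("can",.09,.145)):
    m=silhouettes(p,q)[0]["region"]
    C=cloud(p,m);C=C[(C[:,2]>zl)&(C[:,2]<zh)]
    b=cv2.minAreaRect((C[:,:2]*1000).astype(np.float32)); print(q,b,np.median(C,0))
```

```text
shaver 0.81 [ 0.538 -0.065  0.07 ]
shaver 0.21 [ 0.391 -0.251  0.07 ]
shaver_head 0.93 [ 0.489 -0.098  0.088]
lid_tab 0.76 [ 0.437 -0.054  0.049]
lid_hinge 0.93 [ 0.607 -0.064  0.042]
lid_hinge 0.73 [ 0.544 -0.444  0.042]
can 0.87 [ 0.636 -0.002  0.   ]
can 0.56 [0.656 0.141 0.   ]
kit 0.56 [ 0.531 -0.064  0.   ]
kit ((525.4931030273438, -61.84901428222656), (150.38906860351562, 215.46783447265625), 3.4204485416412354) [ 0.522 -0.044  0.069]
shaver ((536.1547241210938, -71.24365997314453), (149.4163818359375, 54.689292907714844), 25.31401252746582) [ 0.529 -0.069  0.104]
can ((640.188720703125, 1.5749473571777344), (46.2820930480957, 43.79819869995117), 82.91793823242188) [0.626 0.003 0.121]
```

The top view shows the kit at about px (352,258), with its tab toward the robot at (355,294). The shaver lies diagonally on the lid with its head at lower right (365,270). The blue can at (323,210) is right behind the hinge edge, so it is the one in the way. The cup and bottle stand beside the case. There is free ledge at about (200,240) for the can, and in front right of the kit for the shaver.

```bash
cat >> h.py <<'E'
def go(pos,psi=None):
    "tool-axis cm from the measured pose to world pos; rz to reach yaw psi(deg) (turn last)"
    s=state(); r=R.from_quat(s["tcp_rot"]); M=r.as_matrix(); a=np.degrees(np.arctan2(M[1,0],M[0,0]))
    print("t",round(s["time_s"],2),"tcp",np.round(s["eef_pos"],4),"psi",round(a,1),"tilt",np.round(M[:2,2],3),"w",round(s["width"],4),"F",np.round(s["contact_force"],1),"q",np.round(s["joint_pos"],2))
    if psi is not None:
        print(" cm before turn",np.round(M.T@(np.array(pos)-s["eef_pos"])*100,2),"rz",round(-np.radians(psi-a),3))
        c,n=np.cos(np.radians(psi)),np.sin(np.radians(psi)); W=np.array([[c,n,0],[n,-c,0],[0,0,-1]])
        print(" cm after turn",np.round(W.T@(np.array(pos)-s["eef_pos"])*100,2))
E
python3 -m creep '0 0 0 0 0 -0.1 9; 3.25 -1.58 0 0 0 0 9; 3.25 -1.58 0 0 0 0 9; 3.25 -1.58 0 0 0 0 9; 3.25 -1.58 0 0 0 0 9; 3.25 -1.58 0 0 0 0 9; 3.25 -1.58 0 0 0 0 9; 3.25 -1.58 0 0 0 0 9'
python3 -m creep '3.25 -1.58 0 0 0 0 9; 3.25 -1.58 0 0 0 0 9; 3.25 -1.58 0 0 0 0 9; 3.25 -1.58 0 0 0 0 9; 3.25 -1.58 0 0 0 0 9; 3.25 -1.58 0 0 0 0 9; 3.25 -1.58 0 0 0 0 9; 0 0 0 0 0 0 9'
python3 - <<'E'
from h import *
np.set_printoptions(precision=4,suppress=True)
go([.5465,-.0663,.083],25.3)
p=get_image("wrist"); save(p,"w1")
r=silhouettes(p,"shaver")[0]; C=cloud(p,r["region"]);print(r["score"])
C=C[(C[:,2]>.095)&(C[:,2]<.115)]; print(cv2.minAreaRect((C[:,:2]*1000).astype(np.float32)),np.median(C[:,2]))
for q,z in (("shaver",.07),("shaver_head",.088),("can",0),("lid_tab",.049)):
    for a in place_of(p,q)[:1]: print(q,a["score"],at_z(p,a["at"],z))
E
```

```text
time_s: 2.37
eef_pos: [0.3435, -0.3195, 0.1939]
tcp_rot: [0.976, 0.219, 0.0, 0.0]
contact_force: [-0.2, -0.2, 0.1]
width: 0.0903
time_s: 3.03
eef_pos: [0.5038, -0.1197, 0.1938]
tcp_rot: [0.975, 0.221, 0.001, -0.0]
contact_force: [1.2, -0.7, -0.1]
width: 0.0902
t 3.03 tcp [ 0.5038 -0.1197  0.1938] psi 25.5 tilt [0.001 0.001] w 0.0902 F [ 1.2 -0.7 -0.1] q [-0.32  0.29  1.73  0.    1.11  0.8 ]
 cm before turn [ 6.14 -2.98 11.09] rz 0.004
 cm after turn [ 6.14 -3.01 11.08]
0.97
((536.8662109375, -68.66561889648438), (152.84657287597656, 55.89150619506836), 28.306659698486328) 0.10590225046575771
shaver 0.83 [ 0.5386 -0.0671  0.07  ]
shaver_head 0.73 [ 0.4886 -0.0931  0.088 ]
lid_tab 0.56 [ 0.4321 -0.0691  0.049 ]
```

```bash
python3 -m creep '3.16 -1.61 0 0 0 -0.022 9; 3.16 -1.54 1 0 0 -0.022 9; 0 0 3 0 0 0 9; 0 0 3 0 0 0 9; 0 0 2.5 0 0 0 9; 0 0 1.5 0 0 0 9; 0 0 0 0 0 0 9; 0 0 0 0 0 0 4'
python3 -m creep '0 0 0 0 0 0 3; 0 0 0 0 0 0 3; 0 0 0 0 0 0 3; 0 0 0 0 0 0 3'
python3 - <<'E'
from h import *
go([.547,-.0633,.083],28)
E
```

```text
time_s: 4.0
eef_pos: [0.5438, -0.0684, 0.0838]
tcp_rot: [0.971, 0.24, -0.0, -0.0]
contact_force: [-0.2, 0.6, 0.7]
width: 0.0867
time_s: 4.33
eef_pos: [0.5446, -0.0678, 0.0846]
tcp_rot: [0.971, 0.24, 0.001, 0.0]
contact_force: [-0.3, -0.0, 0.1]
width: 0.0615
t 4.33 tcp [ 0.5446 -0.0678  0.0846] psi 27.8 tilt [ 0.001 -0.   ] w 0.0615 F [-0.3 -0.   0.1] q [-0.21  0.49  1.75  0.    0.9   0.88]
 cm before turn [ 0.43 -0.29  0.16] rz -0.003
 cm after turn [ 0.43 -0.29  0.16]
```

```bash
python3 -m creep '0.43 -0.3 0.15 0 0 0 3; 0 0 0 0 0 0 3; 0 0 0 0 0 0 3; 0 0 0 0 0 0 3; 0 0 0 0 0 0 3; 0 0 0 0 0 0 3'
python3 - <<'E'
from h import *
go([.33,-.14,.12],-75)
E
```

```text
time_s: 4.83
eef_pos: [0.5465, -0.063, 0.0822]
tcp_rot: [0.971, 0.241, -0.0, -0.0]
contact_force: [0.5, -0.9, -0.1]
width: 0.0304
t 4.83 tcp [ 0.5465 -0.063   0.0822] psi 27.8 tilt [-0.  0.] w 0.0304 F [ 0.5 -0.9 -0.1] q [-0.2   0.49  1.75  0.    0.9   0.89]
 cm before turn [-22.74  -3.3   -3.78] rz 1.795
 cm after turn [ 1.83 22.91 -3.78]
```

Run:
```python
from h import *
p=get_image("wrist"); q=get_image("side")
cv2.imwrite("pics/a.png",np.hstack([cv2.resize(p["img"],(400,300)),cv2.resize(q["img"][180:360,200:440],(400,300))])[:,:,::-1])
go([.33,-.14,.12],-75)
```

```text
t 4.93 tcp [ 0.5465 -0.0631  0.0822] psi 27.8 tilt [-0.  0.] w 0.0299 F [-0.1 -0.5 -0.1] q [-0.2   0.49  1.75 -0.    0.9   0.89]
 cm before turn [-22.74  -3.31  -3.78] rz 1.795
 cm after turn [ 1.83 22.91 -3.78]
```

View pics/a.png

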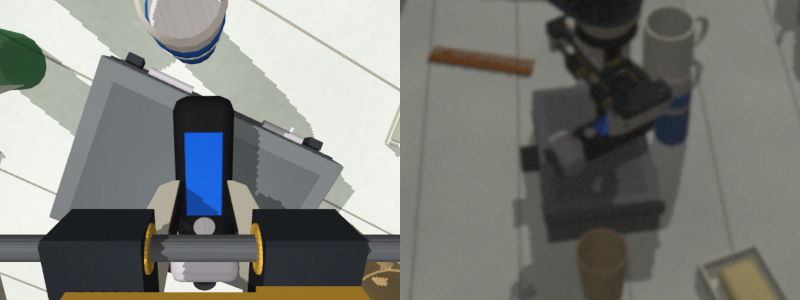

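The two views show the shaver between the fingers, with the handle at about px (205,170) left. The reported width of 30 mm equals my command, though, so I'll command it fully shut and see where it stops.

```bash
python3 -m creep '0 0 0 0 0 0 2.6; 0 0 0 0 0 0 2.6; 0 0 0 0 0 0 2.6'
python3 - <<'E'
from h import *
p=get_image("wrist"); cv2.imwrite("pics/b.png",cv2.resize(p["img"][130:480,200:450],None,fx=1.7,fy=1.7)[:,:,::-1])
E
```

```text
time_s: 5.18
eef_pos: [0.5466, -0.0631, 0.0822]
tcp_rot: [0.971, 0.241, -0.0, -0.0]
contact_force: [-0.4, 0.1, -0.1]
width: 0.0257
```

View pics/b.png

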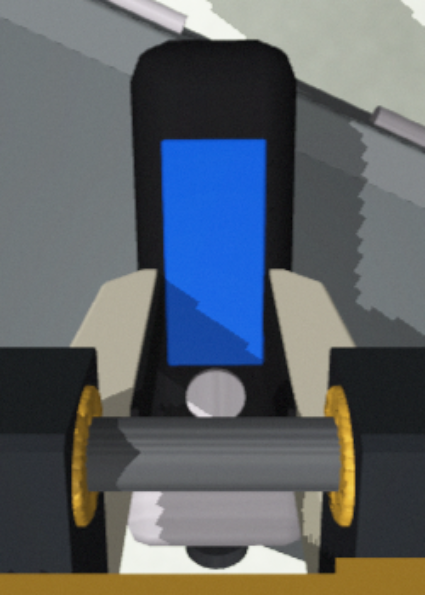

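The fingers appear to overlap the handle's edges at the picture's centre, around crop px (150,275) and (275,275). Depth will show where the tips really are.

Run:
```python
from h import *
np.set_printoptions(precision=3,suppress=True)
p=get_image("wrist")
H,W=p["z_map"].shape
for row in (260,285,292,300,315,325):
    print(row)
    for c in (255,270,280,287,294,325,355,362,370,385,400):
        m=np.zeros((H,W),bool); m[row,c]=1; x=cloud(p,m); print("  ",c,x[0] if len(x) else None,p["img"][row,c])
print(np.array(p["pose"]))
```

```text
260
   255 [ 0.538 -0.027  0.071] [114 119 122]
   270 [ 0.542 -0.033  0.07 ] [116 122 125]
   280 [ 0.554 -0.037  0.099] [46 47 48]
   287 [ 0.558 -0.039  0.106] [27 27 29]
   294 [ 0.559 -0.042  0.105] [32 32 34]
   325 [ 0.566 -0.053  0.107] [ 25  99 226]
   355 [ 0.572 -0.064  0.108] [ 17  68 163]
   362 [ 0.573 -0.068  0.105] [25 22 25]
   370 [ 0.573 -0.072  0.101] [17 17 16]
   385 [ 0.57  -0.087  0.071] [79 82 85]
   400 [ 0.573 -0.093  0.071] [76 81 81]
285
   255 [ 0.525 -0.032  0.071] [115 121 124]
   270 [ 0.529 -0.039  0.071] [118 125 126]
   280 [ 0.542 -0.042  0.097] [92 97 99]
   287 [ 0.547 -0.044  0.105] [25 26 27]
   294 [ 0.549 -0.047  0.106] [32 33 35]
   325 [ 0.556 -0.058  0.108] [ 26 101 226]
   355 [ 0.562 -0.07   0.107] [ 20  55 127]
   362 [ 0.562 -0.074  0.104] [24 25 26]
   370 [ 0.562 -0.078  0.098] [11 13 16]
   385 [ 0.557 -0.094  0.069] [80 85 86]
   400 [ 0.561 -0.1    0.071] [76 79 80]
292
   255 [ 0.522 -0.034  0.071] [117 122 123]
   270 [ 0.525 -0.041  0.07 ] [120 124 127]
   280 [ 0.546 -0.042  0.112] [180 173 154]
   287 [ 0.547 -0.045  0.112] 
[... 1144 characters left out ...]
 [180 175 157]
   385 [ 0.565 -0.079  0.134] [178 174 156]
   400 [ 0.546 -0.11   0.07 ] [86 89 87]
325
   255 [ 0.543 -0.037  0.141] [180 174 156]
   270 [ 0.546 -0.042  0.142] [178 173 157]
   280 [ 0.548 -0.045  0.143] [180 175 156]
   287 [ 0.547 -0.048  0.139] [20 17 18]
   294 [ 0.536 -0.054  0.116] [15 13 14]
   325 [ 0.539 -0.067  0.108] [ 22  70 161]
   355 [ 0.548 -0.077  0.115] [21 31 51]
   362 [ 0.559 -0.072  0.139] [23 22 21]
   370 [ 0.562 -0.073  0.143] [176 172 155]
   385 [ 0.564 -0.078  0.141] [178 174 156]
   400 [ 0.567 -0.083  0.142] [177 173 154]
[[ 0.466  0.85   0.247  0.615]
 [-0.885  0.448  0.129 -0.027]
 [-0.    -0.279  0.96   0.274]
 [ 0.     0.     0.     1.   ]]
```

```bash
cat > t.py <<'E'
from h import *
p=get_image("wrist"); i=p["img"].astype(int)
s=state()
m=(i[:,:,0]-i[:,:,2]>15)&(i[:,:,0]-i[:,:,2]<40)&(i[:,:,0]>60); C=cloud(p,m)
d=C-np.array(s["eef_pos"]); M=R.from_quat(s["tcp_rot"]).as_matrix(); T=d@M
k=(abs(T[:,0])<.03)&(abs(T[:,1])<.07)&(T[:,2]>-.08)
T=T[k]; print(k.sum(),"width",s["width"],"z tips in tool (percentiles)",np.percentile(T[:,2],[50,90,99,100]).round(3))
for sg in(-1,1):
    S=T[T[:,1]*sg>0]; b=S[S[:,2]>S[:,2].max()-.008]; print(sg,np.round([S[:,2].max(),*b.min(0),*b.max(0)],3))
E
python3 -m creep '0 0 -3 0 0 0 2.6; 0 0 -3 0 0 0 2.6; 0 0 0 0 0 0 2.6'
python3 t.py
python3 -m creep '0 0 0 0 0 0 9; 0 0 0 0 0 0 9; 0 0 0 0 0 0 9; 0 0 0 0 0 0 9; 0 0 0 0 0 0 9; 0 0 0 0 0 0 9; 0 0 0 0 0 0 9'
python3 t.py
python3 - <<'E'
from h import *
p=get_image("wrist");save(p,"c")
E
```

```text
time_s: 5.53
eef_pos: [0.5491, -0.0635, 0.1473]
tcp_rot: [0.971, 0.241, 0.003, 0.002]
contact_force: [2.8, -0.2, 1.5]
width: 0.026
3833 width 0.0258502350326616 z tips in tool (percentiles) [-0.058 -0.038 -0.03  -0.027]
-1 [-0.028  0.008 -0.025 -0.036  0.01  -0.014 -0.028]
1 [-0.027  0.009  0.015 -0.035  0.01   0.026 -0.027]
time_s: 6.17
eef_pos: [0.5465, -0.063, 0.142]
tcp_rot: [0.971, 0.241, -0.0, -0.0]
contact_force: [0.2, 0.5, -0.3]
width: 0.0682
5065 width 0.07189916898351817 z tips in tool (percentiles) [-0.062 -0.037 -0.028 -0.025]
-1 [-0.025  0.008 -0.047 -0.033  0.01  -0.035 -0.025]
1 [-0.026  0.007  0.035 -0.034  0.009  0.046 -0.026]
```

View pics/c.png

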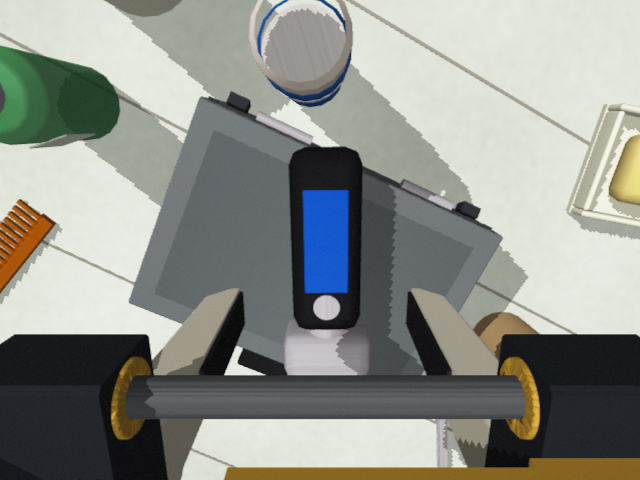

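The tips show about 26 mm behind the reported TCP (depth and the missed grasp agree), so tip z ≈ reported z + 0.026. The handle at column 326 is centred between the fingers (242 and 408). I'll go lower and grip again.

```bash
python3 -m creep '0 0 2.5 0 0 0 9; 0 0 2.5 0 0 0 9; 0 0 2 0 0 0 9; 0 0 1.5 0 0 0 9; 0 0 0 0 0 0 9; 0 0 0 0 0 0 3.4; 0 0 0 0 0 0 3.4; 0 0 0 0 0 0 3.4'
python3 -m creep '0 0 0 0 0 0 3.4; 0 0 0 0 0 0 3.4; 0 0 0 0 0 0 3.4; 0 0 0 0 0 0 3.4; 0 0 0 0 0 0 3.4; 0 0 0 0 0 0 3.4'
python3 - <<'E'
from h import *
go([.33,-.14,.12],-75)
p=get_image("wrist"); s=state()
M=R.from_quat(s["tcp_rot"]).as_matrix()
for rc in((345,60),(345,590),(340,20),(395,330),(420,60)):
    m=np.zeros((480,640),bool);m[rc]=1;x=cloud(p,m)
    print(rc,((x-np.array(s["eef_pos"]))@M).round(3))
E
```

```text
time_s: 6.93
eef_pos: [0.5473, -0.0632, 0.0584]
tcp_rot: [0.971, 0.241, 0.001, 0.0]
contact_force: [0.4, 0.8, 0.5]
width: 0.0745
time_s: 7.43
eef_pos: [0.5467, -0.0631, 0.0574]
tcp_rot: [0.971, 0.241, 0.0, 0.0]
contact_force: [0.3, -0.6, 1.8]
width: 0.0419
t 7.43 tcp [ 0.5467 -0.0631  0.0574] psi 27.8 tilt [ 0. -0.] w 0.0419 F [ 0.3 -0.6  1.8] q [-0.2   0.53  1.76 -0.    0.85  0.89]
 cm before turn [-22.75  -3.31  -6.27] rz 1.795
 cm after turn [ 1.82 22.92 -6.26]
(345, 60) [[-0.026 -0.129 -0.013]]
(345, 590) [[-0.067  0.18   0.057]]
(340, 20) [[-0.063 -0.207  0.058]]
(395, 330) [[ 0.03   0.001 -0.127]]
(420, 60) [[ 0.03  -0.044 -0.133]]
```

```bash
python3 -m creep '0 0 -1 0 0 0 3.4; 0 0 -2.5 0 0 0 3.4; 0 0 -2.5 0 0 0 3.4; -1.5 -0.2 0 0 0 0 3.4; -3 -0.4 0 0 0 0 3.4; -3 -0.4 0 0 0 0 3.4; -3 -0.4 0 0 0 0 3.4; -3 -0.4 0 0 0 0 3.4'
python3 -m creep '-3 -0.4 0 0 0 0 3.4; -3 -0.4 0 0 0 0 3.4; -2.4 -0.3 0 0 0 0.06 3.4; 0 0 0 0 0 0.12 3.4; 0 0 0 0 0 0.12 3.4; 0 0 0 0 0 0.12 3.4; 0 0 0 0 0 0.12 3.4; 0 0 0 0 0 0.12 3.4'
python3 -m creep '0 0 0.5 0 0 0.12 3.4; 0 0 0.5 0 0 0.12 3.4; 0 0 0.5 0 0 0.12 3.4; 0 0 0.5 0 0 0.12 3.4; 0 0 0.5 0 0 0.12 3.4; 0 0 0 0 0 0.12 3.4; 0 0 0 0 0 0.12 3.4; 0 0 0 0 0 0.12 3.4'
python3 -m creep '0 0 0 0 0 0.12 3.4; 0 0 0 0 0 0.04 3.4; 0 0 0 0 0 0 3.4'
python3 - <<'E'
from h import *
go([.34,-.14,-.0115],-75)
E
```

```text
time_s: 8.15
eef_pos: [0.4173, -0.1103, 0.1176]
tcp_rot: [0.971, 0.241, -0.0, -0.0]
contact_force: [-0.0, -0.9, -2.1]
width: 0.0416
time_s: 8.82
eef_pos: [0.3393, -0.1396, 0.1177]
tcp_rot: [0.996, -0.09, 0.0, 0.0]
contact_force: [0.1, 0.2, -2.6]
width: 0.042
time_s: 9.48
eef_pos: [0.3393, -0.1396, 0.0926]
tcp_rot: [0.842, -0.54, 0.0, -0.0]
contact_force: [0.3, 0.0, -2.1]
width: 0.0416
time_s: 9.73
eef_pos: [0.3394, -0.1396, 0.0926]
tcp_rot: [0.797, -0.604, 0.0, -0.0]
contact_force: [-0.4, 0.4, -2.1]
width: 0.0415
t 9.73 tcp [ 0.3394 -0.1396  0.0926] psi -74.3 tilt [ 0. -0.] w 0.0415 F [-0.4  0.4 -2.1] q [-0.52  0.18  2.19  0.    0.77  2.35]
 cm before turn [ 0.05 -0.05 10.41] rz 0.013
 cm after turn [ 0.05 -0.05 10.41]
```

```bash
python3 -m creep '0 0 2 0 0 0 3.4; 0 0 3 0 0 0 3.4; 0 0 2.5 0 0 0 3.4; 0 0 1.5 0 0 0 3.4; 0 0 0.7 0 0 0 3.4; 0 0 0.4 0 0 0 3.4; 0 0 0.3 0 0 0 3.4; 0 0 0 0 0 0 3.4'
python3 - <<'E'
from h import *
go([.34,-.14,-.0126],-75)
E
```

```text
time_s: 10.4
eef_pos: [0.3397, -0.1398, -0.0114]
tcp_rot: [0.798, -0.603, 0.0, -0.0]
contact_force: [0.0, -0.2, -1.7]
width: 0.0416
t 10.4 tcp [ 0.3397 -0.1398 -0.0114] psi -74.1 tilt [ 0.001 -0.   ] w 0.0416 F [ 0.  -0.2 -1.7] q [-0.52  0.43  2.24  0.    0.46  2.35]
 cm before turn [ 0.02 -0.02  0.12] rz 0.015
 cm after turn [ 0.02 -0.02  0.12]
```

```bash
python3 -m creep '0 0 0.1 0 0 0 3.4; 0 0 0 0 0 0 3.4; 0 0 0 0 0 0 4.5; 0 0 0 0 0 0 5; 0 0 0 0 0 0 6; 0 0 0 0 0 0 6.5; 0 0 0 0 0 0 6.5; 0 0 -1 0 0 0 6.5'
python3 -m creep '0 0 -3 0 0 0 6.5; 0 0 -4 0 0 0 7; 0 0 -4 0 0 -0.12 9; 0 0 -3 0 0 -0.12 9; 0 0 -2 0 0 -0.12 9; 0 0 0 0 0 -0.12 9; 0 0 0 0 0 -0.12 9; 0 0 0 0 0 -0.12 9'
python3 -m creep '0 0 0 0 0 -0.12 9; 0 0 0 0 0 -0.12 9; 0 0 0 0 0 -0.12 9; 0 0 0 0 0 -0.12 9; 0 0 0 0 0 -0.12 9; 0 0 0 0 0 -0.03 9; 0 0 0 0 0 0 9'
python3 - <<'E'
from h import *
go([.60,-.01,.16],3.4)
p=get_image("top")
m=silhouettes(p,"shaver")[0]["region"]; C=cloud(p,m); print(np.percentile(C[:,2],[5,50,95]),cv2.minAreaRect((C[C[:,2]>.02][:,:2]*1000).astype(np.float32)))
E
```

```text
time_s: 11.07
eef_pos: [0.3387, -0.1393, -0.0035]
tcp_rot: [0.798, -0.603, -0.001, 0.0]
contact_force: [-0.4, -0.1, -1.1]
width: 0.0647
time_s: 11.73
eef_pos: [0.3394, -0.1397, 0.1577]
tcp_rot: [0.96, -0.28, 0.001, 0.0]
contact_force: [0.1, -0.8, 0.2]
width: 0.0896
time_s: 12.32
eef_pos: [0.3392, -0.1396, 0.1572]
tcp_rot: [1.0, 0.029, -0.0, -0.0]
contact_force: [0.7, 0.7, 0.9]
width: 0.0901
t 12.32 tcp [ 0.3392 -0.1396  0.1572] psi 3.3 tilt [-0.  0.] w 0.0901 F [0.7 0.7 0.9] q [-0.52  0.06  2.12  0.    0.96  1.  ]
 cm before turn [ 26.77 -11.44  -0.28] rz -0.002
 cm after turn [ 26.8  -11.39  -0.28]
[-0.00198094  0.02859718  0.15551741] ((321.1797180175781, -53.12441635131836), (42.6790885925293, 16.09526824951172), 2.682724714279175)
```

```bash
python3 -m creep '2.5 -1.1 0 0 0 0 9; 3.5 -1.6 0 0 0 0 9; 3.5 -1.6 0 0 0 0 9; 3.5 -1.6 0 0 0 0 9; 3.5 -1.6 0 0 0 0 9; 3.5 -1.6 0 0 0 0 9; 3.5 -1.4 0 0 0 0 9; 0 0 0 0 0 0 9'
python3 - <<'E'
from h import *
np.set_printoptions(precision=4,suppress=True)
p=get_image("wrist")
m=silhouettes(p,"can")[0]["region"]; C=cloud(p,m); k=(C[:,2]>.095)
print(C[:,2].max(), np.percentile(C,2,0),np.percentile(C,98,0))
for lo,hi in((.128,.145),(.095,.105),(.03,.09)):
    D=C[(C[:,2]>lo)&(C[:,2]<hi)]; print(lo,len(D), cv2.minEnclosingCircle((D[:,:2]*1000).astype(np.float32)) if len(D) else 0)
a=place_of(p,"can")[0]; print(a["score"],at_z(p,a["at"],0))
go([.638,0,.049],3.4)
E
```

```text
time_s: 13.08
eef_pos: [0.5724, -0.0192, 0.1567]
tcp_rot: [1.0, 0.028, 0.001, -0.0]
contact_force: [0.9, -0.3, 0.5]
width: 0.09
0.1399736643689449 [ 0.6215 -0.0203  0.0808] [0.6655 0.0238 0.138 ]
0.128 1482 ((643.9642944335938, 0.6543272137641907), 23.41425323486328)
0.095 314 ((643.9032592773438, 0.5456784963607788), 24.905380249023438)
0.03 4535 ((643.3729858398438, 2.3746871948242188), 24.001724243164062)
0.63 [ 0.3054 -0.0763  0.    ]
t 13.23 tcp [ 0.5675 -0.0216  0.1567] psi 3.2 tilt [-0.001  0.   ] w 0.0896 F [ 0.9 -0.2  0.7] q [-0.12  0.42  1.64 -0.    1.08  1.4 ]
 cm before turn [ 7.17 -1.77 10.76] rz -0.004
 cm after turn [ 7.16 -1.74 10.77]
```

```bash
python3 -m creep '3.5 -0.94 0 0 0 0 9; 3.5 -0.94 0 0 0 0 9; 0.77 0 0 0 0 0 9; 0 0 0 0 0 0 9; 0 0 0 0 0 0 9'
python3 - <<'E'
from h import *
go([.644,.0015,.044],3.4)
E
```

```text
time_s: 13.65
eef_pos: [0.6435, 0.0007, 0.157]
tcp_rot: [1.0, 0.027, -0.001, 0.0]
contact_force: [-0.7, 0.5, 1.2]
width: 0.0901
t 13.65 tcp [0.6435 0.0007 0.157 ] psi 3.1 tilt [-0.001 -0.   ] w 0.0901 F [-0.7  0.5  1.2] q [-0.07  0.56  1.43 -0.    1.16  1.44]
 cm before turn [ 0.07 -0.08 11.3 ] rz -0.004
 cm after turn [ 0.06 -0.08 11.3 ]
```

```bash
python3 -m creep '0 0 3 0 0 0 9; 0 0 3 0 0 0 9; 0 0 3 0 0 0 9; 0 0 1.5 0 0 0 9; 0 0 0.8 0 0 0 9; 0 0 0 0 0 0 9; 0 0 0 0 0 0 6; 0 0 0 0 0 0 4.2'
python3 -m creep '0 0 0 0 0 0 4.2; 0 0 0 0 0 0 4.2; 0 0 0 0 0 0 4.2; 0 0 0 0 0 0 4.2; 0 0 0 0 0 0 4.2; 0 0 0 0 0 0 4.2'
python3 - <<'E'
from h import *
go([.52,.29,.20],3.4)
E
```

```text
time_s: 14.32
eef_pos: [0.6452, 0.0011, 0.046]
tcp_rot: [1.0, 0.028, 0.001, 0.0]
contact_force: [0.3, 0.2, -0.3]
width: 0.081
time_s: 14.82
eef_pos: [0.6448, 0.0014, 0.0444]
tcp_rot: [1.0, 0.028, 0.0, 0.0]
contact_force: [0.3, -0.4, 1.5]
width: 0.0496
t 14.82 tcp [0.6448 0.0014 0.0444] psi 3.2 tilt [ 0. -0.] w 0.0496 F [ 0.3 -0.4  1.5] q [-0.07  0.69  1.5  -0.    0.95  1.44]
 cm before turn [-10.85 -29.51 -15.56] rz -0.004
 cm after turn [-10.75 -29.55 -15.56]
```

```bash
python3 -m creep '0 0 -1 0 0 0 4.2; 0 0 -3 0 0 0 4.2; 0 0 -3.5 0 0 0 4.2; 0 0 -3.5 0 0 0 4.2; 0 0 -3.5 0 0 0 4.2; 0 0 -1.2 0 0 0 4.2; -0.4 -1 0 0 0 0 4.2; -0.8 -2.2 0 0 0 0 4.2'
python3 -m creep '-1.2 -3.2 0 0 0 0 4.2; -1.2 -3.2 0 0 0 0 4.2; -1.2 -3.2 0 0 0 0 4.2; -1.2 -3.2 0 0 0 0 4.2; -1.2 -3.2 0 0 0 0 4.2; -1.2 -3.2 0 0 0 0 4.2; -1.2 -3.2 0 0 0 0 4.2; -0.8 -2.4 0 0 0 0 4.2'
python3 -m creep '-0.4 -1.5 0 0 0 0 4.2; 0 0 3 0 0 0 4.2; 0 0 4 0 0 0 4.2; 0 0 4 0 0 0 4.2; 0 0 2 0 0 0 4.2; 0 0 1.2 0 0 0 4.2; 0 0 0.5 0 0 0 4.2; 0 0 0 0 0 0 4.2'
python3 - <<'E'
from h import *
go([.52,.29,.0444],3.4)
E
```

```text
time_s: 15.48
eef_pos: [0.6307, 0.0318, 0.2003]
tcp_rot: [1.0, 0.027, -0.0, 0.0]
contact_force: [0.5, 0.9, -2.9]
width: 0.0494
time_s: 16.15
eef_pos: [0.5222, 0.2774, 0.1988]
tcp_rot: [1.0, 0.028, -0.002, 0.0]
contact_force: [-0.6, 1.2, -1.4]
width: 0.0497
time_s: 16.82
eef_pos: [0.5195, 0.2898, 0.0531]
tcp_rot: [1.0, 0.028, -0.001, 0.0]
contact_force: [-0.9, -0.9, -1.4]
width: 0.0496
t 16.82 tcp [0.5195 0.2898 0.0531] psi 3.2 tilt [-0.002 -0.001] w 0.0496 F [-0.9 -0.9 -1.4] q [0.43 0.6  1.64 0.   0.9  1.95]
 cm before turn [ 0.05 -0.01  0.87] rz -0.003
 cm after turn [ 0.05 -0.01  0.87]
```

```bash
python3 -m creep '0 0 0.5 0 0 0 4.2; 0 0 0.4 0 0 0 4.2; 0 0 0 0 0 0 4.2; 0 0 0 0 0 0 4.2; 0 0 0 0 0 0 6; 0 0 0 0 0 0 7; 0 0 0 0 0 0 8; 0 0 0 0 0 0 8.5'
python3 -m creep '0 0 0 0 0 0 8.5; 0 0 -2 0 0 0 8.5; 0 0 -4 0 0 0 8.5; 0 0 -4 0 0 0 8.5; 0 0 -2 0 0 0 8.5; -1.6 3.5 0 0 0 0 8.5; -1.6 3.5 0 0 0 0 8.5; -1.6 3.5 0 0 0 0 8.5'
python3 -m creep '-1.6 3.5 0 0 0 0 7; -1.6 3.5 0 0 0 0 7; -1.6 3.5 0 0 0 0 7; -1.6 3.5 0 0 0 0 7; -1.6 3.5 0 0 0 0 7; -1.6 3.5 0 0 0 0 7; -1.6 3.3 0 0 0 0 7; 0 0 0 0 0 0 7'
python3 - <<'E'
from h import *
np.set_printoptions(precision=4,suppress=True)
go([.4345,-.0675,.018],3.4)
p=get_image("wrist"); save(p,"d")
print([ (a["score"],at_z(p,a["at"],.049)) for a in place_of(p,"lid_tab")[:2]])
print([ (a["score"],at_z(p,a["at"],.042)) for a in place_of(p,"lid_hinge")[:2]])
m=silhouettes(p,"kit")[0]["region"]; C=cloud(p,m); D=C[(C[:,2]>.063)&(C[:,2]<.076)]; print(cv2.minAreaRect((D[:,:2]*1000).astype(np.float32)))
D=C[(C[:,2]>.045)&(C[:,2]<.06)&(C[:,0]<.448)]; print(len(D),cv2.minAreaRect((D[:,:2]*1000).astype(np.float32)))
t=get_image("top"); save(t,"e")
E
```

```text
time_s: 17.48
eef_pos: [0.5205, 0.29, 0.0455]
tcp_rot: [1.0, 0.028, 0.0, -0.0]
contact_force: [1.2, 0.1, -0.5]
width: 0.0712
time_s: 18.15
eef_pos: [0.4775, 0.1815, 0.1655]
tcp_rot: [1.0, 0.028, 0.0, -0.0]
contact_force: [0.9, -1.3, 0.0]
width: 0.0849
time_s: 18.82
eef_pos: [0.3782, -0.0705, 0.1655]
tcp_rot: [1.0, 0.026, -0.0, 0.001]
contact_force: [-0.1, -0.4, 0.5]
width: 0.0697
t 18.82 tcp [ 0.3782 -0.0705  0.1655] psi 2.9 tilt [ 0.    -0.001] w 0.0697 F [-0.1 -0.4  0.5] q [-0.3   0.08  2.08 -0.    0.98  1.22]
 cm before turn [ 5.64 -0.03 14.75] rz -0.008
 cm after turn [ 5.63  0.03 14.75]
[(0.65, array([ 0.4338, -0.068 ,  0.049 ]))]
[]
((490.72509765625, -65.04855346679688), (79.60386657714844, 215.47190856933594), 2.9573729038238525)
1907 ((436.80926513671875, -23.606735229492188), (22.296653747558594, 129.146240234375), 0.03757580369710922)
```

View pics/d.png

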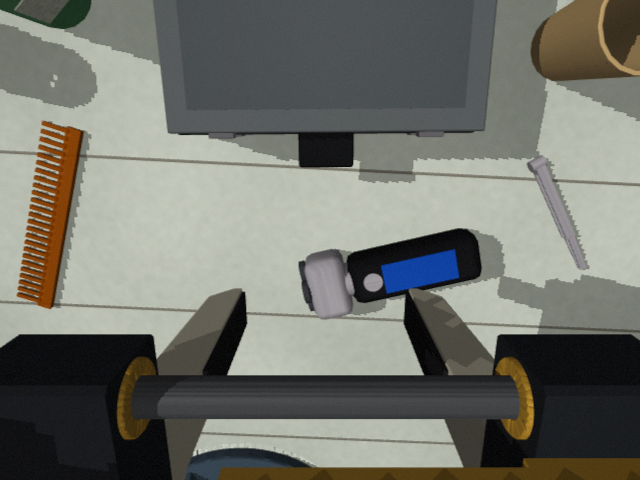

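View pics/e.png

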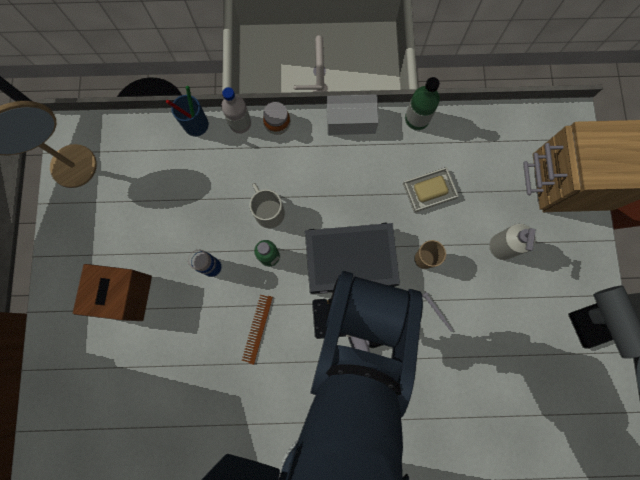

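Wrist view: tab at px (326,150), shaver lying flat at (395,275), clear of the tab. Top view: the can stands upright at (208,262), far from the lid, and the other things are unmoved. Next I'll go to the tab.

```bash
python3 -m creep '2.8 0 0 0 0 0 7; 2.8 0 2 0 0 -0.007 7; 0 0 3.5 0 0 0 7; 0 0 3.5 0 0 0 7; 0 0 2.5 0 0 0 7; 0 0 1.5 0 0 0 7; 0 0 0 0 0 0 7; 0 0 0 0 0 0 7'
python3 - <<'E'
from h import *
go([.434,-.068,.018],3.3)
E
```

```text
time_s: 19.73
eef_pos: [0.436, -0.0623, 0.035]
tcp_rot: [0.999, 0.032, -0.001, -0.0]
contact_force: [0.8, 0.5, 0.3]
width: 0.0704
t 19.73 tcp [ 0.436  -0.0623  0.035 ] psi 3.7 tilt [-0.001  0.   ] w 0.0704 F [0.8 0.5 0.3] q [-0.25  0.42  2.05  0.    0.68  1.26]
 cm before turn [-0.23  0.56  1.7 ] rz 0.007
 cm after turn [-0.23  0.56  1.7 ]
```

```bash
python3 -m creep '-0.2 0.55 0.7 0 0 0.006 7; 0 0 1 0 0 0 7; 0 0 0 0 0 0 7; 0 0 0 0 0 0 5; 0 0 0 0 0 0 3; 0 0 0 0 0 0 3; 0 0 0 0 0 0 3; 0 0 0 0 0 0 3'
python3 - <<'E'
from h import *
go([.434,-.068,.018],3.3)
E
```

```text
time_s: 20.4
eef_pos: [0.4344, -0.069, 0.0185]
tcp_rot: [1.0, 0.028, 0.0, 0.0]
contact_force: [0.1, 1.5, -0.2]
width: 0.0415
t 20.4 tcp [ 0.4344 -0.069   0.0185] psi 3.3 tilt [ 0. -0.] w 0.0415 F [ 0.1  1.5 -0.2] q [-0.26  0.45  2.06  0.    0.63  1.25]
 cm before turn [-0.04 -0.1   0.05] rz -0.001
 cm after turn [-0.04 -0.1   0.05]
```

Run:
```python
import numpy as np
th=np.radians(np.r_[0,2,5,9,np.arange(14,100,5),102,105,107,108.5,109.5]); f=np.radians(2.4)+th
x=-16.61*np.cos(f); z=-16.61*np.sin(f)
for a,dx,dz in zip(th[1:],np.diff(x.round(2)),np.diff(z.round(2))): print(round(np.degrees(a),1),round(dx,2),round(dz,2))
```

```text
2.0 0.04 -0.57
5.0 0.09 -0.87
9.0 0.19 -1.14
14.0 0.35 -1.41
19.0 0.47 -1.37
24.0 0.58 -1.33
29.0 0.7 -1.26
34.0 0.81 -1.21
39.0 0.91 -1.12
44.0 1.01 -1.05
49.0 1.09 -0.95
54.0 1.17 -0.85
59.0 1.24 -0.75
64.0 1.3 -0.64
69.0 1.35 -0.52
74.0 1.39 -0.4
79.0 1.43 -0.28
84.0 1.44 -0.16
89.0 1.45 -0.03
94.0 1.44 0.1
99.0 1.43 0.23
102.0 0.85 0.19
105.0 0.84 0.24
107.0 0.55 0.18
108.5 0.41 0.15
109.5 0.27 0.11
```

```bash
python3 -m creep '0.04 0 -0.57 0 0 0 3; 0.09 0 -0.87 0 0 0 3; 0.19 0 -1.14 0 0 0 3; 0.35 0 -1.41 0 0 0 3; 0.47 0 -1.37 0 0 0 3; 0.58 0 -1.33 0 0 0 3; 0.7 0 -1.26 0 0 0 3; 0 0 0 0 0 0 3'
python3 - <<'E'
from h import *
go([.434,-.068,.018],3.3)
p=get_image("side"); cv2.imwrite("pics/f.png",cv2.resize(p["img"][150:390,160:480],(640,480))[:,:,::-1])
E
```

```text
time_s: 21.07
eef_pos: [0.459, -0.0669, 0.0995]
tcp_rot: [1.0, 0.028, 0.0, -0.0]
contact_force: [-1.6, 3.8, -1.4]
width: 0.0398
t 21.07 tcp [ 0.459  -0.0669  0.0995] psi 3.3 tilt [0.    0.001] w 0.0398 F [-1.6  3.8 -1.4] q [-0.25  0.33  1.96  0.    0.86  1.27]
 cm before turn [-2.5  -0.02  8.15] rz -0.001
 cm after turn [-2.5  -0.03  8.15]
```

View pics/f.png

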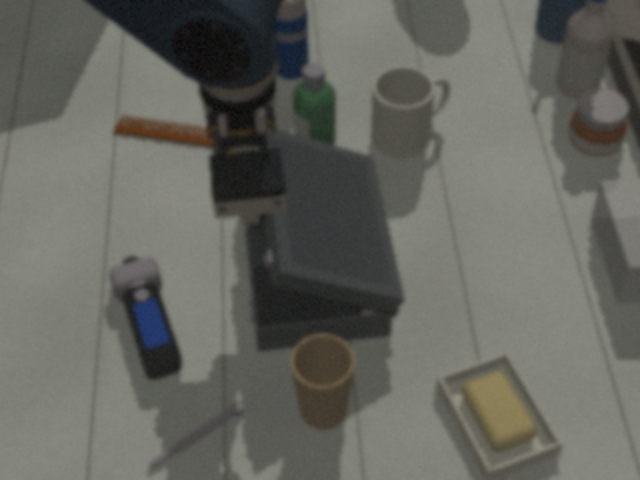

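The lid is coming up with the gripper (edge at about px (265,190)) and forces are small, so I'll carry on along the arc.

```bash
python3 -m creep '0.81 0 -1.21 0 0 0 3; 0.91 0 -1.12 0 0 0 3; 1.01 0 -1.05 0 0 0 3; 1.09 0 -0.95 0 0 0 3; 1.17 0 -0.85 0 0 0 3; 1.24 0 -0.75 0 0 0 3; 1.3 0 -0.64 0 0 0 3; 1.35 0 -0.52 0 0 0 3'
python3 -m creep '1.39 0 -0.4 0 0 0 3; 1.43 0 -0.28 0 0 0 3; 1.44 0 -0.16 0 0 0 3; 1.45 0 -0.03 0 0 0 3; 1.44 0 0.1 0 0 0 3; 1.43 0 0.23 0 0 0 3; 0.85 0 0.19 0 0 0 3; 0 0 0 0 0 0 3'
python3 - <<'E'
from h import *
go([.434+.229,-.056,.018+.147],3.3)
E
```

```text
time_s: 21.78
eef_pos: [0.5469, -0.0616, 0.1691]
tcp_rot: [1.0, 0.028, -0.001, -0.001]
contact_force: [-2.4, 3.6, -0.6]
width: 0.0396
time_s: 22.45
eef_pos: [0.6435, -0.056, 0.1734]
tcp_rot: [1.0, 0.029, 0.002, -0.001]
contact_force: [0.8, 5.0, 10.3]
width: 0.0393
t 22.45 tcp [ 0.6435 -0.056   0.1734] psi 3.3 tilt [0.004 0.001] w 0.0393 F [ 0.8  5.  10.3] q [-0.16  0.54  1.41  0.    1.19  1.35]
 cm before turn [1.94 0.11 0.84] rz -0.0
 cm after turn [1.94 0.11 0.84]
```

```bash
python3 -m creep '0.6 0 0.2 0 0 0 3; 0.5 0 0.2 0 0 0 3; 0.4 0 0.15 0 0 0 3; 0 0 0 0 0 0 3'
python3 - <<'E'
from h import *
go([.434+.229,-.056,.018+.147],3.3)
E
```

```text
time_s: 22.78
eef_pos: [0.6585, -0.0551, 0.1688]
tcp_rot: [1.0, 0.029, 0.003, -0.001]
contact_force: [3.3, 5.8, 12.0]
width: 0.0395
t 22.78 tcp [ 0.6585 -0.0551  0.1688] psi 3.3 tilt [0.005 0.001] w 0.0395 F [ 3.3  5.8 12. ] q [-0.15  0.57  1.37  0.    1.19  1.36]
 cm before turn [0.44 0.12 0.38] rz -0.0
 cm after turn [0.44 0.12 0.38]
```

```bash
python3 -m creep '0.25 0 0.15 0 0 0 3; 0.2 0 0.1 0 0 0 3; 0 0 0 0 0 0 3'
python3 - <<'E'
from h import *
go([.434+.229,-.056,.018+.147],3.3)
E
```

```text
time_s: 23.03
eef_pos: [0.6632, -0.0548, 0.167]
tcp_rot: [1.0, 0.029, 0.003, -0.001]
contact_force: [3.4, 7.6, 13.0]
width: 0.0394
t 23.03 tcp [ 0.6632 -0.0548  0.167 ] psi 3.3 tilt [0.007 0.001] w 0.0394 F [ 3.4  7.6 13. ] q [-0.15  0.58  1.36  0.    1.19  1.36]
 cm before turn [-0.03  0.11  0.2 ] rz -0.0
 cm after turn [-0.03  0.11  0.2 ]
```

```bash
python3 -m creep '0 0 0 0 0 0 4.2; 0 0 0 0 0 0 4.6; 0 0 0 0 0 0 5; 0 0 0 0 0 0 6; 0 0 0 0 0 0 6; 0 0 -1 0 0 0 6; 0 0 -3 0 0 0 6; 0 0 -3 0 0 0 6'
python3 -m creep '-4 0 0 0 0 0 6; -4 0 0 0 0 0 6; -4 0 0 0 0 -0.1 6; -4 0 0 0 0 -0.1 6; -4 0 0 0 0 -0.1 6; 0 0 0 0 0 0 6'
python3 - <<'E'
from h import *
np.set_printoptions(precision=4,suppress=True)
p=get_image("side")
C=cloud(p,silhouettes(p,"kit")[0]["region"]);print(np.percentile(C,[1,99],0),C[:,2].max())
L=C[(C[:,2]>.08)&(C[:,2]<.17)]
if len(L): print("slope dx/dz", [ (round(z,2), np.round(np.median(L[(abs(L[:,2]-z)<.01)][:,0]),4)) for z in (.09,.11,.13,.15,.165) if (abs(L[:,2]-z)<.01).any()])
a=place_of(p,"lid_tab"); print([(x["score"],x["at"],at_z(p,x["at"],.195)) for x in a[:1]])
q=get_image("top")
for pic,n in((p,"side"),(q,"top")):
    m=silhouettes(pic,"shaver")[0]["region"]; D=cloud(pic,m); D=D[(D[:,2]>.028)&(D[:,2]<.045)]; print(n,len(D),cv2.minAreaRect((D[:,:2]*1000).astype(np.float32)) if len(D) else 0)
    for k,z in(("shaver",0),("shaver_head",.018)): print(k,[(x["score"],at_z(pic,x["at"],z)) for x in place_of(pic,k)[:1]])
cv2.imwrite("pics/g.png",cv2.resize(p["img"][120:390,140:500],(720,540))[:,:,::-1])
go([.349,-.14,-.013],107)
E
```

```text
time_s: 23.7
eef_pos: [0.6601, -0.0561, 0.2346]
tcp_rot: [1.0, 0.028, -0.001, -0.0]
contact_force: [-0.6, -0.7, 1.3]
width: 0.0602
time_s: 24.2
eef_pos: [0.4573, -0.0796, 0.2345]
tcp_rot: [0.984, 0.181, -0.001, -0.0]
contact_force: [-0.5, 0.5, 0.2]
width: 0.0599
[[ 0.4492 -0.1733  0.0012]
 [ 0.677   0.05    0.1964]] 0.20913271162728775
slope dx/dz [(0.09, np.float64(0.6388)), (0.11, np.float64(0.6467)), (0.13, np.float64(0.6532)), (0.15, np.float64(0.6479)), (0.17, np.float64(0.6537))]
[(0.82, [218.0, 381.9], array([ 0.6701, -0.0486,  0.195 ]))]
side 0 0
shaver [(0.58, array([ 0.3308, -0.1282,  0.    ]))]
shaver_head [(0.93, array([ 0.3221, -0.077 ,  0.018 ]))]
top 114 ((666.2257080078125, 141.16372680664062), (99.12663269042969, 73.73731994628906), 1.8578903675079346)
shaver []
shaver_head []
t 24.7 tcp [ 0.4631 -0.0792  0.2339] psi 20.5 tilt [-0.  0.] w 0.0598 F [-0.1 -0.1 -0.5] q [-0.27  0.16  1.8   0.    1.18  0.95]
 cm before turn [-12.81   1.72  24.7 ] rz -1.511
 cm after turn [ -2.48 -12.69  24.69]
```

View pics/g.png

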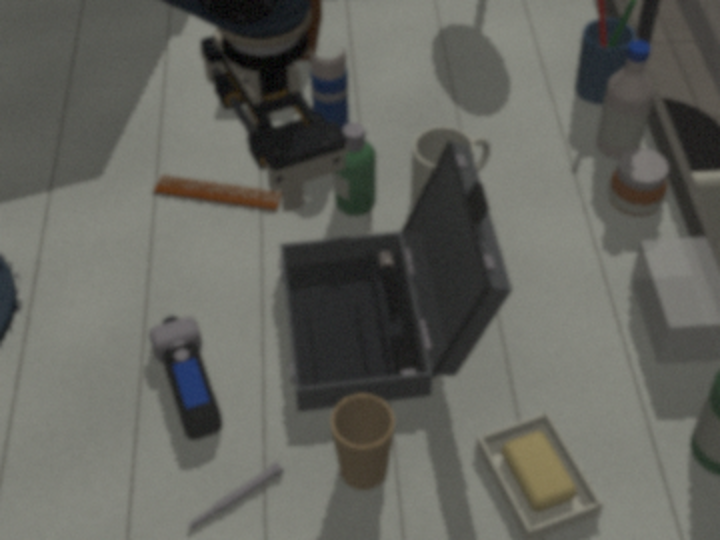

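Side view: the lid leans back on its stop (tab about px (462,150)), the bed is empty and visible, and the shaver is flat at (188,375) with the can upright at (328,85). Now for the shaver.

```bash
python3 -m creep '-3.4 0.33 0 0 0 0 7; -3.4 0.33 0 0 0 0 7; -3.4 0.33 0 0 0 0 7; -3.4 0.33 0 0 0 0 7; 0 0 1.2 0 0 -0.124 7; 0 0 1.2 0 0 -0.124 7; 0 0 1.2 0 0 -0.124 7; 0 0 1.2 0 0 -0.124 7'
python3 -m creep '0 0 1.2 0 0 -0.124 7; 0 0 1.2 0 0 -0.124 7; 0 0 1.2 0 0 -0.124 7; 0 0 1.2 0 0 -0.124 7; 0 0 1.2 0 0 -0.124 7; 0 0 1.2 0 0 -0.124 7; 0 0 0 0 0 -0.124 7; 0 0 0 0 0 -0.126 7'
python3 -m creep '0 0 0 0 0 0 7; 0 0 0 0 0 0 7'
python3 - <<'E'
from h import *
np.set_printoptions(precision=4,suppress=True)
p=get_image("wrist")
D=cloud(p,silhouettes(p,"shaver")[0]["region"]); D=D[(D[:,2]>.026)&(D[:,2]<.045)]; print(len(D),cv2.minAreaRect((D[:,:2]*1000).astype(np.float32)))
for k,z in(("shaver",0),("shaver_head",.018)): print(k,[(x["score"],at_z(p,x["at"],z)) for x in place_of(p,k)[:1]])
go([.3395,-.1397,-.0125],105.9)
E
```

```text
time_s: 25.37
eef_pos: [0.34, -0.1393, 0.1857]
tcp_rot: [0.909, 0.416, 0.0, 0.0]
contact_force: [-0.7, 1.0, 0.3]
width: 0.0699
time_s: 26.03
eef_pos: [0.3398, -0.139, 0.1135]
tcp_rot: [0.601, 0.799, -0.0, -0.001]
contact_force: [0.4, -0.1, 1.1]
width: 0.0702
time_s: 26.2
eef_pos: [0.3401, -0.1392, 0.1141]
tcp_rot: [0.605, 0.796, 0.0, -0.0]
contact_force: [0.8, -0.2, -0.4]
width: 0.0697
13435 ((335.1087646484375, -128.42547607421875), (55.65735626220703, 150.6295928955078), 15.822580337524414)
shaver [(0.68, array([ 0.335 , -0.1305,  0.    ]))]
shaver_head [(0.77, array([ 0.3203, -0.0756,  0.018 ]))]
t 26.4 tcp [ 0.34   -0.1392  0.1142] psi 105.6 tilt [ 0. -0.] w 0.0703 F [0.6 1.1 1. ] q [-0.52  0.14  2.17  0.    0.83 -0.79]
 cm before turn [-0.03 -0.07 12.67] rz -0.005
 cm after turn [-0.04 -0.06 12.67]
```

```bash
python3 -m creep '0 0 3.5 0 0 0 7; 0 0 3.5 0 0 0 7; 0 0 3 0 0 0 7; 0 0 1.7 0 0 0 7; 0 0 1 0 0 0 7; 0 0 0 0 0 0 7; 0 0 0 0 0 0 3.4; 0 0 0 0 0 0 3.4'
python3 -m creep '0 0 0 0 0 0 3.4; 0 0 0 0 0 0 3.4; 0 0 0 0 0 0 3.4; 0 0 0 0 0 0 3.4; 0 0 0 0 0 0 3.4'
python3 - <<'E'
from h import *
go([.5077,-.0657,.075],93.3)
E
```

```text
time_s: 27.07
eef_pos: [0.3404, -0.1394, -0.0122]
tcp_rot: [0.604, 0.797, 0.0, 0.001]
contact_force: [-0.3, 0.5, 0.3]
width: 0.0611
time_s: 27.48
eef_pos: [0.3402, -0.1393, -0.0123]
tcp_rot: [0.603, 0.797, 0.0, 0.0]
contact_force: [-1.3, 1.9, 9.4]
width: 0.0417
t 27.48 tcp [ 0.3402 -0.1393 -0.0123] psi 105.8 tilt [ 0.001 -0.001] w 0.0417 F [-1.3  1.9  9.4] q [-0.52  0.44  2.24 -0.    0.46 -0.79]
 cm before turn [ 2.52 18.12 -8.72] rz 0.218
 cm after turn [ 6.39 17.14 -8.73]
```

```bash
python3 -m creep '0 0 -1.2 0 0 0 3.4; 0 0 -3 0 0 0.1 3.4; 0 0 -3 0 0 0.118 3.4; 0 0 -1.5 0 0 0 3.4; 0.64 1.7 0 0 0 0 3.4; 1.15 3.1 0 0 0 0 3.4; 1.15 3.1 0 0 0 0 3.4; 1.15 3.1 0 0 0 0 3.4'
python3 -m creep '1.15 3.1 0 0 0 0 3.4; 0.8 2.1 0 0 0 0 3.4; 0.35 0.9 0 0 0 0 3.4; 0 0 0 0 0 0 3.4; 0 0 0 0 0 0 3.4'
python3 - <<'E'
from h import *
np.set_printoptions(precision=4,suppress=True)
go([.5077,-.0657,-.0075],93.3)
p=get_image("wrist")
D=cloud(p,silhouettes(p,"shaver")[0]["region"]); D=D[(D[:,2]>.11)&(D[:,2]<.14)]; print(len(D),np.median(D[:,2]),cv2.minAreaRect((D[:,:2]*1000).astype(np.float32)))
print([(x["score"],at_z(p,x["at"],.004)) for x in place_of(p,"kit_bed")[:1]])
K=cloud(p,silhouettes(p,"kit")[0]["region"]); D=K[(K[:,2]>.037)&(K[:,2]<.048)]; print(np.percentile(D,[1,99],0))
save(p,"i")
E
```

```text
time_s: 28.15
eef_pos: [0.4485, -0.0913, 0.0745]
tcp_rot: [0.687, 0.727, 0.0, 0.0]
contact_force: [0.0, -0.9, -1.9]
width: 0.0416
time_s: 28.57
eef_pos: [0.5058, -0.0657, 0.0738]
tcp_rot: [0.686, 0.727, -0.0, -0.001]
contact_force: [-0.3, -0.5, -2.5]
width: 0.0416
t 28.57 tcp [ 0.5058 -0.0657  0.0738] psi 93.3 tilt [-0.001  0.   ] w 0.0416 F [-0.3 -0.5 -2.5] q [-0.22  0.44  1.86 -0.    0.84 -0.28]
 cm before turn [-0.02  0.2   8.13] rz -0.0
 cm after turn [-0.01  0.18  8.13]
35812 0.12184968146481719 ((505.0708312988281, -53.891632080078125), (56.209869384765625, 150.8456268310547), 4.143942356109619)
[]
[[ 0.4457 -0.101   0.0374]
 [ 0.6287  0.0464  0.0476]]
```

View pics/i.png

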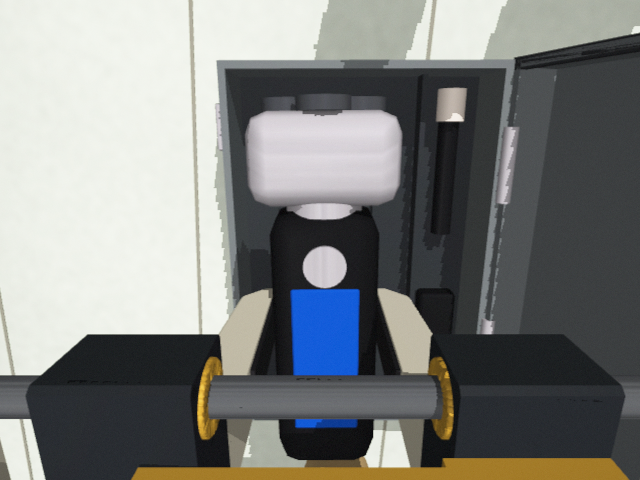

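The shaver (px (325,300)) sits over the bed, parallel to the case, head at the wide far end and inside the walls. Lowering it now.

```bash
python3 -m creep '0 0.18 1.5 0 0 0 3.4; 0 0 2 0 0 0 3.4; 0 0 2 0 0 0 3.4; 0 0 1.2 0 0 0 3.4; 0 0 0.7 0 0 0 3.4; 0 0 0.4 0 0 0 3.4; 0 0 0.25 0 0 0 3.4; 0 0 0 0 0 0 3.4'
python3 - <<'E'
from h import *
go([.5077,-.0657,-.0085],93.3)
E
```

```text
time_s: 29.43
eef_pos: [0.5088, -0.0657, -0.0062]
tcp_rot: [0.687, 0.727, 0.0, 0.0]
contact_force: [-0.4, 0.3, -2.3]
width: 0.0419
t 29.43 tcp [ 0.5088 -0.0657 -0.0062] psi 93.3 tilt [ 0. -0.] w 0.0419 F [-0.4  0.3 -2.3] q [-0.22  0.59  1.88  0.    0.67 -0.28]
 cm before turn [ 0.   -0.11  0.23] rz -0.001
 cm after turn [ 0.   -0.11  0.23]
```

```bash
python3 -m creep '0 -0.1 0.12 0 0 0 3.4; 0 0 0.08 0 0 0 3.4; 0 0 0 0 0 0 3.4'
python3 - <<'E'
from h import *
go([.5077,-.0657,-.0085],93.3)
E
```

```text
time_s: 29.68
eef_pos: [0.5079, -0.0656, -0.0081]
tcp_rot: [0.687, 0.727, 0.0, 0.0]
contact_force: [-0.4, -0.6, -2.0]
width: 0.0419
t 29.68 tcp [ 0.5079 -0.0656 -0.0081] psi 93.3 tilt [ 0. -0.] w 0.0419 F [-0.4 -0.6 -2. ] q [-0.22  0.59  1.88  0.    0.67 -0.28]
 cm before turn [-0.01 -0.02  0.04] rz -0.001
 cm after turn [-0.01 -0.02  0.04]
```

Still carrying the full weight (−2 N), so I'll feel a little further down, stopping if the load vanishes.

```bash
python3 -m creep '0 0 0.06 0 0 0 3.4; 0 0 0 0 0 0 3.4'
python3 -m creep '0 0 0.06 0 0 0 3.4; 0 0 0 0 0 0 3.4'
```

```text
time_s: 29.85
eef_pos: [0.508, -0.0656, -0.0083]
tcp_rot: [0.687, 0.727, 0.0, 0.0]
contact_force: [-2.6, 0.9, 6.1]
width: 0.0418
time_s: 30.02
eef_pos: [0.508, -0.0656, -0.0083]
tcp_rot: [0.687, 0.727, 0.0, 0.0]
contact_force: [-5.5, 0.6, 15.6]
width: 0.0415
```

Contact with the floor. I'll ease off by the same amount, open to 6 cm (within the walls), rise and check.

```bash
python3 -m creep '0 0 -0.08 0 0 0 3.4; 0 0 0 0 0 0 4.4; 0 0 0 0 0 0 5; 0 0 0 0 0 0 5.6; 0 0 0 0 0 0 5.8; 0 0 0 0 0 0 5.8; 0 0 -1 0 0 0 5.8; 0 0 -2.5 0 0 0 5.8'
python3 -m creep '0 0 -3.5 0 0 0 5.8; 0 0 -3.5 0 0 0 5.8; 0 0 -3.5 0 0 0 5.8; 0 -3.5 -2 0 0 0 5.8; 0 -4 0 0 0 0 5.8; 0 -4 0 0 0 0 5.8; 0 -4 0 0 0 0 5.8; 0 -4 0 0 0 0 5.8'
python3 -m creep '0 -4 0 0 0 0 5.8; 0 0 0 0 0 0 5.8; 0 0 0 0 0 0 5.8'
python3 - <<'E'
from h import *
np.set_printoptions(precision=4,suppress=True)
go([.4,-.1,.2],93)
p=get_image("top"); q=get_image("side")
for pic in(p,q):
    r=silhouettes(pic,"shaver")[0]; D=cloud(pic,r["region"]); print(r["score"],np.percentile(D[:,2],[2,50,98]),cv2.minAreaRect((D[D[:,2]>.03][:,:2]*1000).astype(np.float32)))
    for k in "can cup bottle mug".split():
        r=silhouettes(pic,k)[0]; D=cloud(pic,r["region"]); print(k,r["score"],np.median(D,0),D[:,2].max())
    print("tab",[(x["score"],at_z(pic,x["at"],.195)) for x in place_of(pic,"lid_tab")[:1]])
cv2.imwrite("pics/j.png",np.hstack([cv2.resize(p["img"][140:360,170:470],(400,293)),cv2.resize(q["img"][120:362,130:460],(400,293))])[:,:,::-1])
E
```

```text
time_s: 30.68
eef_pos: [0.5061, -0.0652, 0.0249]
tcp_rot: [0.687, 0.727, -0.001, -0.002]
contact_force: [-0.5, -0.0, -0.0]
width: 0.058
time_s: 31.35
eef_pos: [0.3112, -0.0764, 0.1515]
tcp_rot: [0.686, 0.727, 0.0, 0.0]
contact_force: [0.3, -0.7, 0.2]
width: 0.0579
time_s: 31.6
eef_pos: [0.2725, -0.0791, 0.152]
tcp_rot: [0.687, 0.726, 0.0, 0.001]
contact_force: [0.6, -0.3, 0.2]
width: 0.0577
t 31.6 tcp [ 0.2725 -0.0791  0.152 ] psi 93.2 tilt [ 0.002 -0.001] w 0.0577 F [ 0.6 -0.3  0.2] q [-0.45 -0.11  2.3   0.    0.94 -0.5 ]
 cm before turn [-2.8  12.63 -4.77] rz 0.003
 cm after turn [-2.76 12.63 -4.8 ]Traceback (most recent call last):
  File "<stdin>", line 6, in <module>
IndexError: list index out of range
```

Run:
```python
from h import *
np.set_printoptions(precision=4,suppress=True)
p=get_image("top"); q=get_image("side")
for pic in(p,q):
    for k in "shaver can cup bottle mug".split():
        for r in silhouettes(pic,k)[:1]:
            D=cloud(pic,r["region"]); print(k,r["score"],np.median(D,0),D[:,2].max())
            if k=="shaver": print(cv2.minAreaRect((D[(D[:,2]>.03)&(D[:,2]<.05)][:,:2]*1000).astype(np.float32)))
    print("tab",[(x["score"],at_z(pic,x["at"],.195)) for x in place_of(pic,"lid_tab")[:1]])
cv2.imwrite("pics/j.png",np.hstack([cv2.resize(p["img"][140:360,170:470],(400,293)),cv2.resize(q["img"][120:362,130:460],(400,293))])[:,:,::-1])
```

```text
shaver 0.68 [ 0.5052 -0.047   0.0373] 0.04619151244753983
((502.86151123046875, -53.43462371826172), (54.65721893310547, 151.30242919921875), 1.085654377937317)
can 0.96 [0.516  0.2814 0.081 ] 0.14100931491644175
cup 0.87 [ 0.5286 -0.2594  0.0491] 0.09838978151901889
bottle 0.58 [0.5353 0.1386 0.0925] 0.13276108253306051
mug 0.75 [0.6655 0.1468 0.0369] 0.09685622129355198
tab [(0.91, array([ 0.6641, -0.0527,  0.195 ]))]
shaver 0.59 [ 0.505  -0.0655  0.0402] 0.04835267338220117
((507.65625, -55.63993835449219), (52.324005126953125, 153.52293395996094), 6.521305561065674)
can 0.64 [0.5167 0.2697 0.0756] 0.14545824301045052
cup 0.8 [ 0.5232 -0.2466  0.0634] 0.09970870376510854
bottle 0.84 [0.5404 0.1242 0.0748] 0.13344800055173522
mug 0.58 [0.6431 0.1677 0.0749] 0.18714210697267974
tab [(0.87, array([ 0.6627, -0.0519,  0.195 ]))]
```

View pics/j.png

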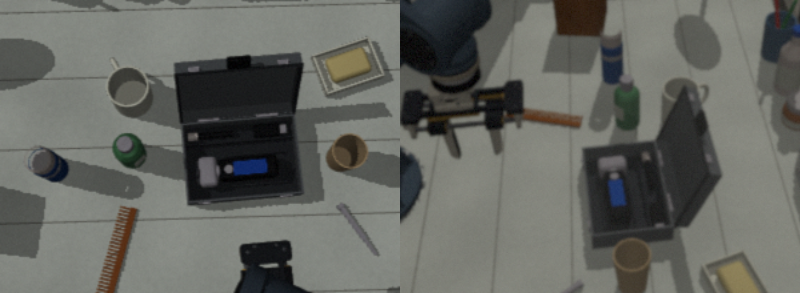

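The shaver lies in its bed at (235,168) left with its head at the wide end. Its top is about 38–40 mm above the ledge (4 + 36 expected), the lid is open on its stop, the can is upright, and the gripper is clear.

```bash
python3 -c "
from station import *
print(finish_job())"
```

```text
the job is handed in; nothing more can be done
None
```

The shaver is packed flat in its bed with its head in the wide end, the lid is open on its stop, and I handed the job in at about 32 s of the allowed 72 s.

**What I did**
1. I took the shaver off the lid and laid it on the ledge in front of the kit.
2. The spray can was the one behind the case. I stood it upright at about (0.52, 0.29), well away from the lid.
3. I raised the lid by its tab along its arc to about 109.5° and let go there, so it did not slam.
4. I picked the shaver up again and lowered it into the bed until it touched the floor.

**Last checks**
- **Shaver:** its top is 37–40 mm above the ledge, where 40 is right. Its outline centre is within about 5 mm of where it belongs.
- **Lid:** the tab is at about (0.663, −0.052), which matches the lid resting on its stop.
- **Other things:** the can is upright, the cup, bottle and mug are where they were, and the gripper is clear of everything.

**What disagreed or failed**
- **First grasp:** it closed just above the shaver, because the real fingertips showed about 26 mm short of the reported TCP. I allowed for that in every later move.
- **Shaver angle:** the top and side views differed by a few degrees (1.1° and 6.5°). The gripper's own reading when it let go was 3.3°, which matches the kit.
- **Forces:** the highest I saw was about 16 N, when the shaver touched the bed floor.

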